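# Weigh the caddy of brass bushings

### The job

Take the caddy filled with brass bushings by its black grip bar, lift it and carry it level so that nothing spills, and set it down (do not drop it) upright in the middle of the counting scale's steel weighing pan. Let go of it there, and leave the other two caddies where they are.

Things in the scene. Friction and masses are not known exactly. Their poses are not given: they have to be found in the camera images.
- caddy_brass: Grey open tub 110 (x) x 84 (y) x 50 mm high, full of brass bushings to 44 mm, 0.3-0.65 kg, loose on the desk, yaw within 45 deg. Steel posts at x = +-53 mm carry a straight black grip bar above the tub's middle: along x, 110 long, 14 wide (y), 16 high, centre line 105 mm above the underside; 50 mm free below it. Origin: centre of underside, z up. Which of the three caddies stands where varies.
- pan (a point): Centre of the top face of the white counting scale's weighing pan: a flat, rimless steel plate, 200 mm along x, 220 mm along y, 75 mm above the desk; z up, -x towards the display. The scale is fixed, the pan does not move and is the scale's highest part. Its place and yaw vary.
- caddy_steel: A bystander: the same caddy (same shape, size and frame), but full of silvery steel hexagon nuts. It must stay where it is.
- caddy_red: A bystander: the same caddy (same shape, size and frame), but full of red plastic caps. It must stay where it is.
There are look-alikes about, which are no part of the job. Leave any purple look-alike of the caddy_brass alone.

How it is judged:
On the way:
1. the brass caddy is lifted clear of the desk (30 mm or more), held by its grip bar (height (world z) of caddy_brass above 0.03 m and contact force between the fingers and caddy_brass above 0.5 N and z of the grasp point in the frame of caddy_brass above 0.078 m), for 0.2 s.
At the end, for the whole second after the job is handed in: The caddy of brass bushings stands upright (within 6 degrees) and at rest on the weighing pan, its centre within 25 mm of the pan's centre, let go (horizontal distance between caddy_brass and pan below 0.025 m and z of caddy_brass in the frame of pan between -0.006 and 0.006 m and angle between caddy_brass's own z axis and vertical below 0.1 rad and linear speed of caddy_brass below 0.02 m/s); the robot touches nothing.
It fails at once if the brass caddy is let go of while its underside is more than 20 mm above the pan (z of caddy_brass in the frame of pan above 0.02 m and contact force between the fingers and caddy_brass below 0.05 N).
It fails at once if the brass caddy is tipped by more than 25 degrees (angle between caddy_brass's own z axis and vertical above 0.44 rad).
It fails at once if the caddy of steel nuts is moved by more than 20 mm (distance of caddy_steel from where it was at the start of the episode above 0.02 m).
It fails at once if the caddy of red caps is moved by more than 20 mm (distance of caddy_red from where it was at the start of the episode above 0.02 m).
It also fails if it takes over 38 s, if anything falls off the work surface, if the arm or the gripper's body presses on something with over 40 N, if the wrist force passes 120 N, or if a joint passes its speed limit or range.

### The arm

A 7-joint arm with a two-finger parallel gripper is mounted at the origin on the work surface. World frame = base frame: x ahead of the robot, y to its left, z up, the work surface at z = 0. Lengths are in m, angles in rad, forces in N, time in s.
With the tool pointing down it reaches from about 0.425 to 1.025 m from the base axis. Payload 9.4 kg.
Tool frame: the origin (TCP) lies at the very end of the fingers, on their centre line; the grasp point (between the pads) lies tcp_to_grasp behind it (tcp_to_grasp is the distance from the TCP to the grasp point, in m); z points along the fingers, y is the direction in which the jaws open and shut (so a half turn about z gives the same grasp; the last joint's range is limited). The gripper opens to 93 mm and grips with 3 to 60 N. Pads are 15 mm wide; open, the fingers measure 128 mm over their backs; the gripper's body (75 mm by 188 mm) begins 65 mm behind the grasp point.
Start: joints at [1.106, 0.599, -0.003, 1.599, 0.002, 0.943, -0.08], TCP at [0.274, -0.671, 0.219] pointing down, gripper open.
Joint ranges: [-2.57, 2.57], [-0.35, 1.97], [-1.29, 1.29], [0.11, 2.56], [-1.05, 4.19], [0.11, 1.86], [-2.63, 2.63]. Speed limits (rad/s): [2.22, 2.22, 3.01, 3.01, 3.14, 3.14, 3.14].

### API

Orientations are given as a rotation vector (axis times angle).
In Python, from cell import sense, snapshot, sign_off, silhouettes, tcp_to_grasp gives the robot as it stands.
- The arm moves only by the tool carry_out, never from a script. Its argument "targets" is a list of rows, each an object with "dr": the turn, a rotation vector about the tool's x, y, z in rad, a list of three; "translation": the shift along the tool's x, y, z in mm, a list of three; "jaw": the opening in per cent of the stroke, from 0 (shut) to 100 (fully open). A call has 1 to 12 rows; each row is the pose to reach, as a shift and turn from the pose commanded when the call began, along the tool's axes at that moment; what a row does not reach only later rows make up. A row lasts 1/12 s, in which the tool goes at most 41.7 mm and 7.16 degrees, less where a joint would pass 70% of its speed; a pose out of reach is approached as far as the arm can. A call with a gripper value outside its range is refused whole. The fingers move at their own pace and stop on an object; "grip_force" is the grip in N (left out, the last holds). Time passes only in rows, so rows that repeat a pose let the fingers close. It gives the time, the measured TCP pose, the force and the opening at its end, in the units of the state.
- sense(): the state, without advancing time (a new reading comes with each control period).
- snapshot(name): name is "scene" or "top" or "wrist"; returns a dict with "image" (400x640x3 uint8, blue, green, red), "range_z" (400x640 float32, m along the optical axis (not along the pixel's ray), 0 where there is no reading), "fov_y" (degrees; the focal length in pixels is half the picture's height over the tangent of half this angle, whatever the lens; pixels are square), "cx", "cy" (the principal point, pixels), "R" (3x3) and "t" (3): a world point X has camera coordinates R X + t; the wrist camera has in their place "hand_eye" (4x4, takes a point from camera to tool coordinates, whose origin is the TCP and whose axes are the flange's). Camera axes: x right, y down, z forward; pixel columns grow to the right and rows downward; lengths in m; the calibration is good to about 2 mm. A picture is of the moment at which its call begins: read the wrist's pose just before it.
- sign_off(): hands the job in, once; it reports no verdict.
Trained networks look in a picture, given as the dict that the camera call returned (one of the last four; its "shot" number tells which), for a name from the list of things; names that differ only in an ending like _2 or _b are one class to them, and where a whole thing is asked for, a point or a joint stands for the part that bears it (a point fixed in the world has none). Each returns a list of dicts, best first, with "confidence" (0 to 1); they miss things now and then, are a little off and sometimes report something else, mostly with a low value. They report only what shows in the picture. A call takes as long as a camera call. They do not tell look-alikes from the thing itself.
- silhouettes(picture, query): "pixels" (400x640 bool, what is visible of it) and "position" ([column, row] in pixels, amid what is visible of it).
The state is a dict: "time_s": time; "joint_pos": joint angles; "qd": joint speeds; "joint_efforts": joint torques, N m; "ee_pos": TCP position; "tool_rot": TCP orientation; "ft_force": force on the tool from outside, world axes, zero at the start; "torque": the same for the moment, N m; "width": opening from 0.0 (shut) to 1.0 (fully open).
Only numpy, scipy, OpenCV 4.12 (cv2) and the standard library are available. Lean on these libraries where they do the work, as an engineer would, in place of code of your own. Each camera call takes 0.05 s, during which the arm holds its last target.

## Working session

There is one attempt and no reset: what is moved stays moved. The work goes in short steps, Python scripts to look and compute and a tool call to move; the robot and the scene stay as the last step left them, time stands still between calls to the robot, and variables do not carry over. Pictures are saved under pics/ and viewed, and the job is handed in when it is done.

Besides the shell and the picture viewer there is one more tool, called after ">>>" as name(argument=value, ...) on one line, values as JSON. carry_out: Moves the arm, as the interface text tells. Its arguments: {"type":"object","properties":{"targets":{"type":"array"},"grip_force":{"type":"number"}},"required":["targets"]}

```bash
mkdir -p pics; ls
python3 - <<'E'
from cell import *
import cv2,numpy as np
import cell
s=sense();print(s);print(tcp_to_grasp)
for n in ("scene","top"):
    p=snapshot(n);cv2.imwrite(f"pics/{n}0.png",p["image"]);np.savez(f"{n}0.npz",**{k:v for k,v in p.items()})
    print(n,p["fov_y"],p["cx"],p["cy"],p["R"],p["t"],p["shot"])
    for q in ("caddy_brass","caddy_steel","caddy_red","pan"):
        r=silhouettes(p,q)
        print(q,[(x["confidence"],x["position"],x["pixels"].sum()) for x in r])
E
```

```text
pics
{'time_s': 0.0, 'joint_pos': array([ 1.10628469,  0.6001503 , -0.00255925,  1.60011526,  0.00177564,
        0.94291003, -0.07985666]), 'qd': array([-0.00032141, -0.00042132,  0.00196944,  0.00024485,  0.00185321,
        0.00010522,  0.00096622]), 'joint_efforts': array([-5.87461018e-04, -7.65067148e+01,  1.49796735e+00, -2.52350718e+01,
       -5.21969260e-02,  1.70585018e-02,  1.21258377e-04]), 'ee_pos': array([ 0.27398224, -0.67070845,  0.21774677]), 'tool_rot': array([-3.08122015e+00, -6.05070173e-01,  6.55736718e-04]), 'ft_force': array([ 0.48358801, -0.07349975,  0.71454501]), 'torque': array([-0.01631298, -0.06817408,  0.04075839]), 'width': 0.9998701651417558}
0.0188
scene 46.451232254049714 315.4449000295441 194.34205009738514 [[ 0.2435241   0.96989428  0.00105188]
 [ 0.80601156 -0.20177243 -0.55644699]
 [-0.53948251  0.13635608 -0.83088245]] [-0.16164404 -0.32102073  1.49539076] 1
caddy_brass [(0.87, [442.0, 206.6], np.int64(1854)), (0.67, [423.5, 133.7], np.int64(1665))]
caddy_steel [(0.93, [378.5, 201.6], np.int64(1567))]
caddy_red [(0.89, [301.9, 222.9], np.int64(1704))]
pan [(0.94, [206.8, 249.1], np.int64(9847))]
top 54.38970370093196 323.37782457495376 202.3913876134226 [[-0.01073368 -0.99992053  0.00661193]
 [-0.98671322  0.00951942 -0.16219249]
 [ 0.16211666 -0.008265   -0.98673699]] [0.04268906 0.49096113 0.90992026] 2
caddy_brass [(0.91, [168.5, 272.4], np.int64(2261)), (0.79, [185.1, 180.2], np.int64(1909))]
caddy_steel []
caddy_red [(0.64, [339.7, 194.1], np.int64(1757))]
pan [(0.8, [434.9, 189.2], np.int64(10339))]
```

View pics/scene0.png

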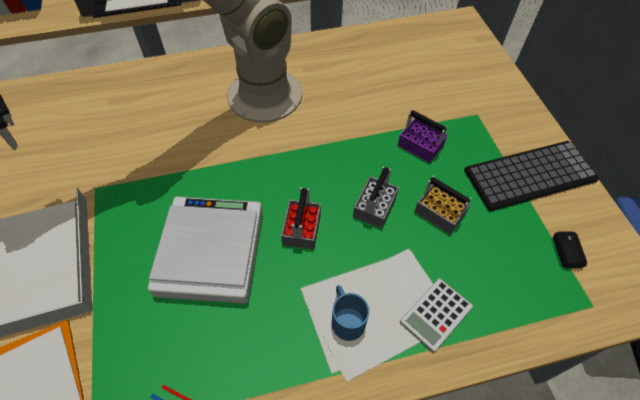

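View pics/top0.png

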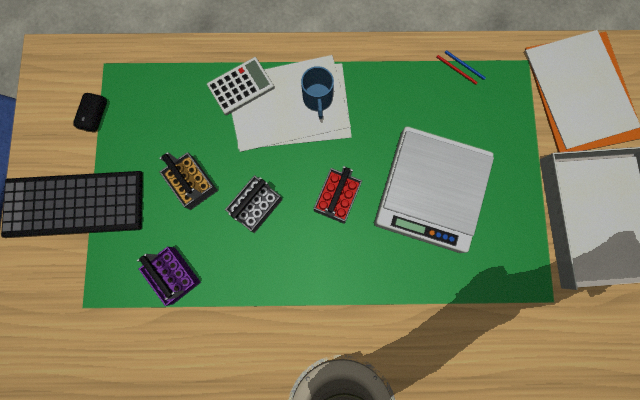

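Candidates, scene/top pixel:
- Brass caddy: (442,206)/(186,180).
- Purple look-alike: (423,134)/(168,272). It is the networks' top hit in the top view.
- Steel caddy: (378,201)/(254,204).
- Red caddy: (302,223)/(339,194).

I choose the golden one at (442,206)/(186,180). The pan is at (207,249)/(435,189). Next I take a close crop and measure the positions.

```bash
cat > h.py <<'E'
import numpy as np,cv2
def cloud(p):
    f=200/np.tan(np.radians(float(p["fov_y"]))/2);d=p["range_z"]
    v,u=np.mgrid[:400,:640];z=d
    P=np.stack([(u-p["cx"])*z/f,(v-p["cy"])*z/f,z],-1)
    W=(P-p["t"])@p["R"]
    W[d<=0]=np.nan
    return W
def proj(p,X):
    f=200/np.tan(np.radians(float(p["fov_y"]))/2);c=p["R"]@np.array(X)+p["t"]
    return c[:2]/c[2]*f+np.array([p["cx"],p["cy"]])
def rect(xy):
    (c,s,a)=cv2.minAreaRect(xy.astype(np.float32)*1000);return c,s,a
E
python3 - <<'E'
from h import *
ims=[]
for n,cs,pc in (("top",{"brass":(186,180),"purple":(168,272),"steel":(254,204),"red":(339,194)},(435,189)),("scene",{"brass":(442,206),"purple":(423,134),"steel":(378,201),"red":(302,223)},(207,249))):
    p=dict(np.load(n+"0.npz"));W=cloud(p)
    for k,(u,v) in cs.items():
        w=W[v-50:v+50,u-50:u+50].reshape(-1,3);w=w[~np.isnan(w[:,0])]
        c0=np.nanmedian(W[v-6:v+7,u-6:u+7].reshape(-1,3),0)
        w=w[np.hypot(*(w-c0)[:,:2].T)<.085]
        b=w[(w[:,2]>.09)&(w[:,2]<.125)]
        xy=b[:,:2];m=xy.mean(0);e=np.linalg.svd(xy-m)[2][0]
        print(n,k,len(b),"barmean",m.round(4),"rect",rect(xy),"yaw",np.degrees(np.arctan2(e[1],e[0])).round(1),"ztop",np.percentile(b[:,2],[50,95]).round(4))
        t=w[(w[:,2]>.02)&(w[:,2]<.06)];print("   tub",len(t),rect(t[:,:2]))
    u,v=pc;w=W[v-90:v+90,u-90:u+90].reshape(-1,3);b=w[(w[:,2]>.07)&(w[:,2]<.085)]
    b=b[np.hypot(*(b-np.nanmedian(b,0))[:,:2].T)<.17]
    print(n,"pan",len(b),rect(b[:,:2]),b.mean(0),np.median(b[:,2]))
    u,v=cs["brass"];ims.append(cv2.resize(p["image"][v-45:v+45,u-45:u+45],(390,390),interpolation=cv2.INTER_CUBIC))
cv2.imwrite("pics/crop0.png",np.hstack(ims))
E
```

```text
top brass 377 barmean [0.5483 0.3698] rect ((550.4625244140625, 372.4447326660156), (110.60277557373047, 23.546051025390625), 36.30654525756836) yaw -144.1 ztop [0.1115 0.1146]
   tub 1379 ((550.7376098632812, 372.7911376953125), (111.91344451904297, 84.45687866210938), 36.401649475097656)
top purple 446 barmean [0.3197 0.4049] rect ((320.3756408691406, 406.9829406738281), (110.46041107177734, 24.599082946777344), 38.30341339111328) yaw -142.0 ztop [0.1116 0.1149]
   tub 1537 ((320.00933837890625, 407.04913330078125), (111.32445526123047, 86.15363311767578), 38.14811706542969)
top steel 370 barmean [0.4901 0.208 ] rect ((490.6829833984375, 208.58804321289062), (24.59410285949707, 109.8388900756836), 50.22224044799805) yaw 140.2 ztop [0.1117 0.1147]
   tub 1309 ((491.0008239746094, 208.86082458496094), (84.8897476196289, 109.86579132080078), 50.35987854003906)
top red 330 barmean [0.5081 0.0036] rect ((509.6827697753906, 2.8721847534179688), (23.390644073486328, 110.06298065185547), 66.89884185791016) yaw 156.6 ztop [0.1123 0.1147]
   tub 1285 ((509.8354797363281, 2.9958763122558594),
[... 873 characters left out ...]
9375, 206.8264617919922), (23.50694465637207, 115.21331024169922), 50.47708511352539) yaw -39.9 ztop [0.1118 0.1154]
   tub 1120 ((492.5516357421875, 206.40206909179688), (84.59406280517578, 114.46471405029297), 50.59950256347656)
scene red 310 barmean [ 0.5171 -0.0012] rect ((511.7705383300781, 0.5942001342773438), (22.88333511352539, 113.11624145507812), 66.33470153808594) yaw -23.7 ztop [0.1116 0.1151]
   tub 1188 ((511.10687255859375, 0.5564346313476562), (84.47904968261719, 113.85607147216797), 66.83058166503906)
scene pan 6856 ((533.5039672851562, -240.04342651367188), (220.72354125976562, 202.98788452148438), 71.56574249267578) [ 0.54003974 -0.24073879  0.07519978] 0.07519151360697664
```

View pics/crop0.png

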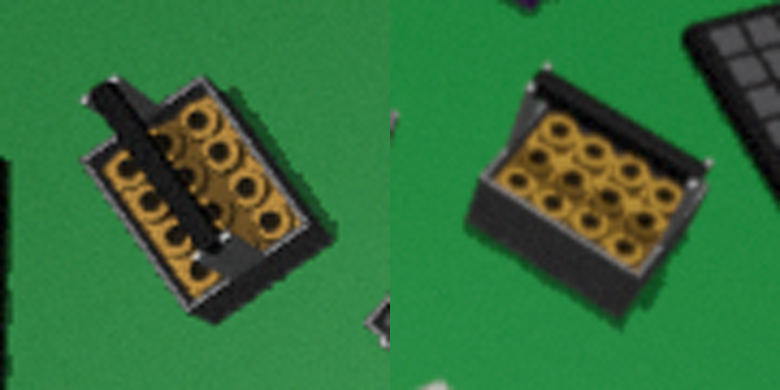

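The crop confirms golden bushings and a black bar. The brass caddy is at about (0.5515, 0.371) with yaw 36.6°, and the pan centre is at about (0.533, -0.239, 0.075). I'll work out the approach from these.

```bash
cat > mv.py <<'E'
import sys,numpy as np
from scipy.spatial.transform import Rotation as Ro
from cell import sense
def go(x,y,z,yaw=None):
    s=sense();R=Ro.from_rotvec(s["tool_rot"]);M=R.as_matrix()
    d=M.T@(np.array([x,y,z])-s["ee_pos"])*1000
    out=d.round(1)
    if yaw is not None:
        a=np.radians(yaw);T=np.array([[np.cos(a),np.sin(a),0],[np.sin(a),-np.cos(a),0],[0,0,-1]])
        dr=Ro.from_matrix(M.T@T).as_rotvec().round(4)
    else: dr=None
    print("t",s["time_s"],"pos",s["ee_pos"].round(4),"yaw",np.degrees(np.arctan2(M[1,0],M[0,0])).round(2),"tilt",np.degrees(np.arccos(-M[2,2])).round(2),"->",out,dr,"F",s["ft_force"].round(1),"q",s["joint_pos"].round(2),"w",s["width"])
if __name__=="__main__": go(*map(float,sys.argv[1:]))
E
python3 mv.py .58 -.15 .25 36.6; python3 mv.py .5515 .371 .25 36.6
```

```text
t 0.5 pos [ 0.2742 -0.6712  0.2186] yaw 22.22 tilt 0.0 -> [ 480.2 -366.8  -31.4] [-0.     0.    -0.251] F [ 0.   0.3 -0.2] q [ 1.11  0.6  -0.    1.6   0.    0.94 -0.08] w 0.9999176143961372
t 0.5 pos [ 0.2742 -0.6712  0.2186] yaw 22.22 tilt 0.0 -> [ 650.8 -859.9  -31.4] [-0.     0.    -0.251] F [ 0.   0.3 -0.2] q [ 1.11  0.6  -0.    1.6   0.    0.94 -0.08] w 0.9999176143961372
```

>>> carry_out(targets=[{"translation": [40, -31, -30], "dr": [0, 0, -0.02], "jaw": 100}, {"translation": [480, -367, -31], "dr": [0, 0, -0.05], "jaw": 100}, {"translation": [480, -367, -31], "dr": [0, 0, -0.1], "jaw": 100}, {"translation": [480, -367, -31], "dr": [0, 0, -0.15], "jaw": 100}, {"translation": [480, -367, -31], "dr": [0, 0, -0.2], "jaw": 100}, {"translation": [480, -367, -31], "dr": [0, 0, -0.25], "jaw": 100}, {"translation": [480, -367, -31], "dr": [0, 0, -0.251], "jaw": 100}, {"translation": [480, -367, -31], "dr": [0, 0, -0.251], "jaw": 100}, {"translation": [480, -367, -31], "dr": [0, 0, -0.251], "jaw": 100}, {"translation": [480, -367, -31], "dr": [0, 0, -0.251], "jaw": 100}, {"translation": [480, -367, -31], "dr": [0, 0, -0.251], "jaw": 100}, {"translation": [480, -367, -31], "dr": [0, 0, -0.251], "jaw": 100}])

```text
time_s: 1.5
ee_pos: [0.5247, -0.2431, 0.2481]
tool_rot: [2.982, 0.986, 0.001]
ft_force: [0.8, 0.1, 0.2]
width: 1.001
```

```bash
python3 mv.py .5515 .371 .25 36.6
```

```text
t 1.5 pos [ 0.5247 -0.2431  0.2481] yaw 36.59 tilt 0.04 -> [ 387.5 -477.1   -2.1] [ 0.0006 -0.0002 -0.0002] F [0.8 0.1 0.2] q [ 0.43  0.39 -0.13  1.9   0.07  0.85 -0.67] w 1.0009619298950574
```

>>> carry_out(targets=[{"translation": [387, -477, 0], "dr": [0, 0, 0], "jaw": 100}, {"translation": [387, -477, 0], "dr": [0, 0, 0], "jaw": 100}, {"translation": [387, -477, 0], "dr": [0, 0, 0], "jaw": 100}, {"translation": [387, -477, 0], "dr": [0, 0, 0], "jaw": 100}, {"translation": [387, -477, 0], "dr": [0, 0, 0], "jaw": 100}, {"translation": [387, -477, 0], "dr": [0, 0, 0], "jaw": 100}, {"translation": [387, -477, 0], "dr": [0, 0, 0], "jaw": 100}, {"translation": [387, -477, 0], "dr": [0, 0, 0], "jaw": 100}, {"translation": [387, -477, 0], "dr": [0, 0, 0], "jaw": 100}, {"translation": [387, -477, 0], "dr": [0, 0, 0], "jaw": 100}, {"translation": [387, -477, 0], "dr": [0, 0, 0], "jaw": 100}, {"translation": [387, -477, 0], "dr": [0, 0, 0], "jaw": 100}])

```text
time_s: 2.5
ee_pos: [0.5452, 0.2567, 0.248]
tool_rot: [2.983, 0.986, 0.001]
ft_force: [0.4, -1.2, 0.1]
width: 1.004
```

```bash
python3 mv.py .5515 .371 .25 36.6
```

```text
t 2.5 pos [0.5452 0.2567 0.248 ] yaw 36.59 tilt 0.03 -> [ 73.2 -88.   -2. ] [ 0.0002 -0.0004 -0.0001] F [ 0.4 -1.2  0.1] q [-0.38  0.43 -0.22  1.85  0.12  0.88 -1.59] w 1.0039453881888427
```

>>> carry_out(targets=[{"translation": [25, -30, 0], "dr": [0, 0, 0], "jaw": 100}, {"translation": [45, -54, 0], "dr": [0, 0, 0], "jaw": 100}, {"translation": [60, -72, 0], "dr": [0, 0, 0], "jaw": 100}, {"translation": [68, -82, 0], "dr": [0, 0, 0], "jaw": 100}, {"translation": [68, -82, 0], "dr": [0, 0, 0], "jaw": 100}, {"translation": [68, -82, 0], "dr": [0, 0, 0], "jaw": 100}])

```text
time_s: 3.0
ee_pos: [0.551, 0.3602, 0.2474]
tool_rot: [2.982, 0.986, -0.001]
ft_force: [-0.1, -1.0, 0.0]
width: 0.999
```

```bash
python3 mv.py .5515 .371 .25 36.6
python3 - <<'E'
from h import *
from cell import *
from scipy.spatial.transform import Rotation as Ro
s=sense();p=snapshot("wrist");cv2.imwrite("pics/w1.png",p["image"])
f=200/np.tan(np.radians(float(p["fov_y"]))/2);d=p["range_z"];v,u=np.mgrid[:400,:640]
P=np.stack([(u-p["cx"])*d/f,(v-p["cy"])*d/f,d],-1)
H=np.array(p["hand_eye"]);T=P@H[:3,:3].T+H[:3,3]
W=T@Ro.from_rotvec(s["tool_rot"]).as_matrix().T+s["ee_pos"]
w=W[d>0]
w=w[np.hypot(w[:,0]-.5515,w[:,1]-.371)<.085]
for lo,hi in((.1,.12),(.02,.06)):
    b=w[(w[:,2]>lo)&(w[:,2]<hi)];print(len(b),rect(b[:,:2]) if len(b) else "",b.mean(0),np.percentile(b[:,2],[5,50,95]))
E
```

```text
t 3.0 pos [0.551  0.3602 0.2474] yaw 36.61 tilt 0.06 -> [ 6.8 -8.4 -2.6] [0.0006 0.0009 0.0001] F [-0.1 -1.   0. ] q [-0.52  0.5  -0.22  1.72  0.13  0.94 -1.72] w 0.9992687465740022
2039 ((552.3624267578125, 373.5827331542969), (109.23101806640625, 22.896434783935547), 36.31637191772461) [0.55435288 0.37487465 0.1129958 ] [0.11057951 0.11329967 0.11460953]
6560 ((552.3739013671875, 373.51934814453125), (109.9324951171875, 84.11549377441406), 36.48075866699219) [0.55290642 0.37334511 0.04125193] [0.03176432 0.04225041 0.05099701]
```

View pics/w1.png

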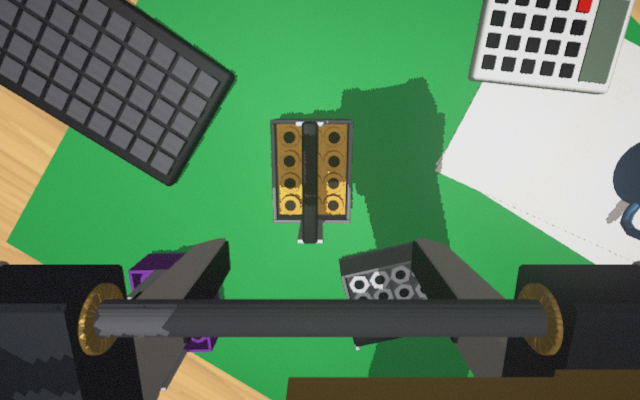

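The wrist view shows the golden caddy at (312,170) with its bar parallel to tool x. Steel (382,285) and purple (175,300) are off to the side. The wrist measurement of (0.552, 0.3735), yaw 36.4°, agrees within 2-3 mm.

```bash
python3 mv.py .552 .372 .086 36.5
```

```text
t 3.05 pos [0.5514 0.3591 0.2476] yaw 36.52 tilt 0.08 -> [  8.4 -10.2 161.5] [0.0011 0.001  0.0003] F [-0.3 -0.5  0.2] q [-0.52  0.5  -0.22  1.72  0.13  0.94 -1.72] w 1.0024545101535087
```

>>> carry_out(targets=[{"translation": [4, -5, 10], "dr": [0, 0, 0], "jaw": 100}, {"translation": [8, -10, 30], "dr": [0, 0, 0], "jaw": 100}, {"translation": [8, -10, 55], "dr": [0, 0, 0], "jaw": 100}, {"translation": [8, -10, 80], "dr": [0, 0, 0], "jaw": 100}, {"translation": [8, -10, 90], "dr": [0, 0, 0], "jaw": 100}, {"translation": [8, -10, 95], "dr": [0, 0, 0], "jaw": 100}, {"translation": [8, -10, 95], "dr": [0, 0, 0], "jaw": 100}, {"translation": [8, -10, 95], "dr": [0, 0, 0], "jaw": 100}])

```text
time_s: 3.72
ee_pos: [0.5521, 0.3737, 0.1535]
tool_rot: [-2.983, -0.985, -0.001]
ft_force: [-0.7, -0.4, -0.0]
width: 1.001
```

```bash
python3 mv.py .552 .372 .086 36.5
```

```text
t 3.7167 pos [0.5521 0.3737 0.1535] yaw 36.56 tilt 0.05 -> [-1.2  1.3 67.5] [ 0.0001 -0.0009  0.001 ] F [-0.7 -0.4 -0. ] q [-0.55  0.61 -0.2   1.79  0.16  0.76 -1.77] w 1.000976944772253
```

>>> carry_out(targets=[{"translation": [0, 0, 12], "dr": [0, 0, 0], "jaw": 100}, {"translation": [-1, 1, 28], "dr": [0, 0, 0], "jaw": 100}, {"translation": [-1, 1, 44], "dr": [0, 0, 0], "jaw": 100}, {"translation": [-1, 1, 56], "dr": [0, 0, 0], "jaw": 100}, {"translation": [-1, 1, 64], "dr": [0, 0, 0], "jaw": 100}, {"translation": [-1, 1, 67], "dr": [0, 0, 0], "jaw": 100}, {"translation": [-1, 1, 67], "dr": [0, 0, 0], "jaw": 100}, {"translation": [-1, 1, 67], "dr": [0, 0, 0], "jaw": 100}])

```text
time_s: 4.38
ee_pos: [0.5516, 0.3727, 0.0861]
tool_rot: [-2.982, -0.987, -0.001]
ft_force: [0.9, -0.1, 0.3]
width: 1.004
```

>>> carry_out(targets=[{"translation": [0, 0, 0], "dr": [0, 0, 0], "jaw": 12}, {"translation": [0, 0, 0], "dr": [0, 0, 0], "jaw": 5}, {"translation": [0, 0, 0], "dr": [0, 0, 0], "jaw": 5}, {"translation": [0, 0, 0], "dr": [0, 0, 0], "jaw": 5}, {"translation": [0, 0, 0], "dr": [0, 0, 0], "jaw": 0}, {"translation": [0, 0, 0], "dr": [0, 0, 0], "jaw": 0}, {"translation": [0, 0, 0], "dr": [0, 0, 0], "jaw": 0}, {"translation": [0, 0, 0], "dr": [0, 0, 0], "jaw": 0}, {"translation": [0, 0, 0], "dr": [0, 0, 0], "jaw": 0}, {"translation": [0, 0, 0], "dr": [0, 0, 0], "jaw": 0}, {"translation": [0, 0, 0], "dr": [0, 0, 0], "jaw": 0}, {"translation": [0, 0, 0], "dr": [0, 0, 0], "jaw": 0}], grip_force=35)

```text
time_s: 5.38
ee_pos: [0.5513, 0.3724, 0.0857]
tool_rot: [2.983, 0.986, -0.0]
ft_force: [-0.8, -0.0, -0.9]
width: 0.19
```

```bash
python3 mv.py .552 .372 .086 36.5
```

```text
t 5.3833 pos [0.5513 0.3724 0.0857] yaw 36.6 tilt 0.0 -> [ 0.3  0.7 -0.3] [-0.      0.0001  0.0018] F [-0.8 -0.  -0.9] q [-0.56  0.69 -0.18  1.84  0.19  0.64 -1.79] w 0.18953000652678423
```

>>> carry_out(targets=[{"translation": [0, 0, 0], "dr": [0, 0, 0], "jaw": 0}, {"translation": [0, 0, 0], "dr": [0, 0, 0], "jaw": 0}, {"translation": [0, 0, 0], "dr": [0, 0, 0], "jaw": 0}, {"translation": [0, 0, 0], "dr": [0, 0, 0], "jaw": 0}], grip_force=40)

```text
time_s: 5.72
ee_pos: [0.5514, 0.3723, 0.0856]
tool_rot: [2.983, 0.986, -0.0]
ft_force: [1.1, -0.6, -1.1]
width: 0.147
```

Gripped: 0.147 of the stroke is 13.7 mm, and the bar is 14 mm wide. Now I lift gently.

>>> carry_out(targets=[{"translation": [0, 0, -2], "dr": [0, 0, 0], "jaw": 0}, {"translation": [0, 0, -5], "dr": [0, 0, 0], "jaw": 0}, {"translation": [0, 0, -10], "dr": [0, 0, 0], "jaw": 0}, {"translation": [0, 0, -17], "dr": [0, 0, 0], "jaw": 0}, {"translation": [0, 0, -24], "dr": [0, 0, 0], "jaw": 0}, {"translation": [0, 0, -31], "dr": [0, 0, 0], "jaw": 0}, {"translation": [0, 0, -38], "dr": [0, 0, 0], "jaw": 0}, {"translation": [0, 0, -45], "dr": [0, 0, 0], "jaw": 0}, {"translation": [0, 0, -51], "dr": [0, 0, 0], "jaw": 0}, {"translation": [0, 0, -55], "dr": [0, 0, 0], "jaw": 0}, {"translation": [0, 0, -57], "dr": [0, 0, 0], "jaw": 0}, {"translation": [0, 0, -58], "dr": [0, 0, 0], "jaw": 0}])

```text
time_s: 6.72
ee_pos: [0.5514, 0.3725, 0.1441]
tool_rot: [-2.983, -0.986, -0.0]
ft_force: [0.3, 0.5, -5.6]
width: 0.153
```

```bash
python3 mv.py .552 .372 .250 36.6
cat > chk.py <<'E'
import sys
from h import *
from cell import *
n=sys.argv[1]
s=sense();tp=s["ee_pos"]
for c in ("top","scene"):
    p=snapshot(c);W=cloud(p);w=W[~np.isnan(W[...,0])]
    k=w[np.hypot(w[:,0]-tp[0],w[:,1]-tp[1])<.075]
    zt=tp[2]+.0188-.105
    b=k[(k[:,2]>zt+.02)&(k[:,2]<zt+.056)]
    print(c,len(b),rect(b[:,:2]) if len(b)>5 else "", "tcp",tp.round(4), "min z near",np.percentile(k[:,2],[2,10,50]).round(3))
    u,v=proj(p,tp-[0,0,.04]).astype(int);u=np.clip(u,80,560);v=np.clip(v,75,325)
    cv2.imwrite(f"pics/{c}_{n}.png",cv2.resize(p["image"][v-75:v+75,u-80:u+80],(640,600),interpolation=cv2.INTER_CUBIC))
E
python3 chk.py lift
```

```text
t 6.7167 pos [0.5514 0.3725 0.1441] yaw 36.6 tilt 0.02 -> [   0.3    0.7 -105.9] [-0.     -0.0003  0.    ] F [ 0.3  0.5 -5.6] q [-0.55  0.62 -0.2   1.8   0.17  0.74 -1.77] w 0.15252593541412107
top 1139 ((549.6739501953125, 372.2007751464844), (109.12512969970703, 84.58157348632812), 36.70570755004883) tcp [0.5514 0.3725 0.1441] min z near [-0.002  0.     0.244]
scene 1159 ((551.7158813476562, 370.72686767578125), (110.50679016113281, 90.3208999633789), 36.809051513671875) tcp [0.5514 0.3725 0.1441] min z near [-0.001  0.003  0.426]
```

View pics/scene_lift.png

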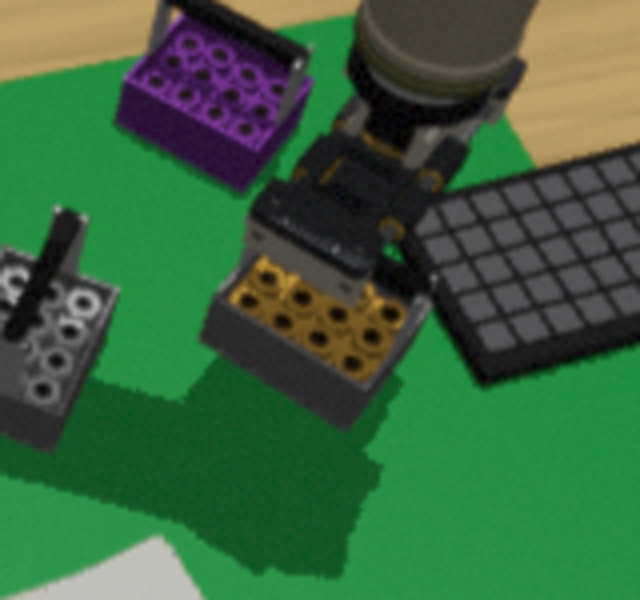

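The crop shows the golden caddy level and off the desk at (310,320), with a separate shadow. The load is 5.6 N. I raise it further.

>>> carry_out(targets=[{"translation": [0, 0, -3], "dr": [0, 0, 0], "jaw": 0}, {"translation": [0, 0, -9], "dr": [0, 0, 0], "jaw": 0}, {"translation": [0, 0, -18], "dr": [0, 0, 0], "jaw": 0}, {"translation": [0, 0, -30], "dr": [0, 0, 0], "jaw": 0}, {"translation": [0, 0, -43], "dr": [0, 0, 0], "jaw": 0}, {"translation": [0, 0, -56], "dr": [0, 0, 0], "jaw": 0}, {"translation": [0, 0, -69], "dr": [0, 0, 0], "jaw": 0}, {"translation": [0, 0, -82], "dr": [0, 0, 0], "jaw": 0}, {"translation": [0, 0, -94], "dr": [0, 0, 0], "jaw": 0}, {"translation": [0, 0, -104], "dr": [0, 0, 0], "jaw": 0}, {"translation": [0, 0, -110], "dr": [0, 0, 0], "jaw": 0}, {"translation": [0, 0, -112], "dr": [0, 0, 0], "jaw": 0}])

```text
time_s: 7.82
ee_pos: [0.5517, 0.3727, 0.2573]
tool_rot: [-2.982, -0.986, -0.003]
ft_force: [-0.9, 1.0, -5.9]
width: 0.146
```

```bash
python3 mv.py .533 -.239 .256 36.6
```

```text
t 7.8167 pos [0.5517 0.3727 0.2573] yaw 36.6 tilt 0.11 -> [-379.7  479.9    0.6] [ 0.    -0.002  0.   ] F [-0.9  1.  -5.9] q [-0.53  0.5  -0.22  1.7   0.13  0.96 -1.73] w 0.14562656684046052
```

>>> carry_out(targets=[{"translation": [-2, 2.5, 0], "dr": [0, 0, 0], "jaw": 0}, {"translation": [-6, 7.5, 0], "dr": [0, 0, 0], "jaw": 0}, {"translation": [-12, 15, 0], "dr": [0, 0, 0], "jaw": 0}, {"translation": [-20, 25, 0], "dr": [0, 0, 0], "jaw": 0}, {"translation": [-30, 38, 0], "dr": [0, 0, 0], "jaw": 0}, {"translation": [-41, 52, 0], "dr": [0, 0, 0], "jaw": 0}, {"translation": [-53, 67, 0], "dr": [0, 0, 0], "jaw": 0}, {"translation": [-65, 82, 0], "dr": [0, 0, 0], "jaw": 0}, {"translation": [-77, 97, 0], "dr": [0, 0, 0], "jaw": 0}, {"translation": [-89, 112, 0], "dr": [0, 0, 0], "jaw": 0}, {"translation": [-101, 127, 0], "dr": [0, 0, 0], "jaw": 0}, {"translation": [-113, 142, 0], "dr": [0, 0, 0], "jaw": 0}])

```text
time_s: 8.82
ee_pos: [0.5449, 0.188, 0.2558]
tool_rot: [2.983, 0.984, -0.0]
ft_force: [0.4, -0.4, -5.7]
width: 0.145
```

>>> carry_out(targets=[{"translation": [-12, 15, 0], "dr": [0, 0, 0], "jaw": 0}, {"translation": [-24, 30, 0], "dr": [0, 0, 0], "jaw": 0}, {"translation": [-36, 45, 0], "dr": [0, 0, 0], "jaw": 0}, {"translation": [-48, 60, 0], "dr": [0, 0, 0], "jaw": 0}, {"translation": [-60, 75, 0], "dr": [0, 0, 0], "jaw": 0}, {"translation": [-72, 90, 0], "dr": [0, 0, 0], "jaw": 0}, {"translation": [-84, 105, 0], "dr": [0, 0, 0], "jaw": 0}, {"translation": [-96, 120, 0], "dr": [0, 0, 0], "jaw": 0}, {"translation": [-108, 135, 0], "dr": [0, 0, 0], "jaw": 0}, {"translation": [-120, 150, 0], "dr": [0, 0, 0], "jaw": 0}, {"translation": [-132, 165, 0], "dr": [0, 0, 0], "jaw": 0}, {"translation": [-144, 180, 0], "dr": [0, 0, 0], "jaw": 0}])

```text
time_s: 9.82
ee_pos: [0.5358, -0.042, 0.2559]
tool_rot: [2.983, 0.984, -0.0]
ft_force: [0.8, -0.5, -6.4]
width: 0.15
```

```bash
python3 mv.py .533 -.239 .256 36.6
```

```text
t 9.8167 pos [ 0.5358 -0.042   0.2559] yaw 36.51 tilt 0.03 -> [-119.5  156.7   -0. ] [ 0.0004  0.0003 -0.0016] F [ 0.8 -0.5 -6.4] q [ 0.1   0.34 -0.17  1.98  0.08  0.83 -1.05] w 0.14970243048825205
```

>>> carry_out(targets=[{"translation": [-12, 15, 0], "dr": [0, 0, 0], "jaw": 0}, {"translation": [-24, 30, 0], "dr": [0, 0, 0], "jaw": 0}, {"translation": [-36, 46, 0], "dr": [0, 0, 0], "jaw": 0}, {"translation": [-48, 61, 0], "dr": [0, 0, 0], "jaw": 0}, {"translation": [-60, 77, 0], "dr": [0, 0, 0], "jaw": 0}, {"translation": [-72, 93, 0], "dr": [0, 0, 0], "jaw": 0}, {"translation": [-83, 108, 0], "dr": [0, 0, 0], "jaw": 0}, {"translation": [-93, 122, 0], "dr": [0, 0, 0], "jaw": 0}, {"translation": [-102, 134, 0], "dr": [0, 0, 0], "jaw": 0}, {"translation": [-109, 142, 0], "dr": [0, 0, 0], "jaw": 0}, {"translation": [-113, 147, 0], "dr": [0, 0, 0], "jaw": 0}, {"translation": [-115, 150, 0], "dr": [0, 0, 0], "jaw": 0}])

```text
time_s: 10.82
ee_pos: [0.5331, -0.2297, 0.2557]
tool_rot: [2.983, 0.984, -0.001]
ft_force: [0.2, 0.1, -5.6]
width: 0.148
```

>>> carry_out(targets=[{"translation": [0, 0, 0], "dr": [0, 0, 0], "jaw": 0}, {"translation": [0, 0, 0], "dr": [0, 0, 0], "jaw": 0}, {"translation": [0, 0, 0], "dr": [0, 0, 0], "jaw": 0}])

```text
time_s: 11.07
ee_pos: [0.5342, -0.2273, 0.2557]
tool_rot: [-2.982, -0.988, -0.0]
ft_force: [-0.2, 0.7, -5.7]
width: 0.147
```

```bash
python3 mv.py .533 -.239 .166 36.6; python3 chk.py over
```

```text
t 11.0667 pos [ 0.5342 -0.2273  0.2557] yaw 36.68 tilt 0.03 -> [-8.   8.7 89.7] [-0.0004 -0.0002  0.0013] F [-0.2  0.7 -5.7] q [ 0.4   0.39 -0.13  1.89  0.06  0.87 -0.69] w 0.14713107846628085
top 700 ((533.84423828125, -225.71876525878906), (110.08518981933594, 85.7442626953125), 36.32498550415039) tcp [ 0.5342 -0.2273  0.2557] min z near [0.073 0.172 0.589]
scene 1536 ((535.2640380859375, -228.25091552734375), (113.14058685302734, 85.50096893310547), 36.26888656616211) tcp [ 0.5342 -0.2273  0.2557] min z near [0.074 0.079 0.549]
```

View pics/scene_over.png

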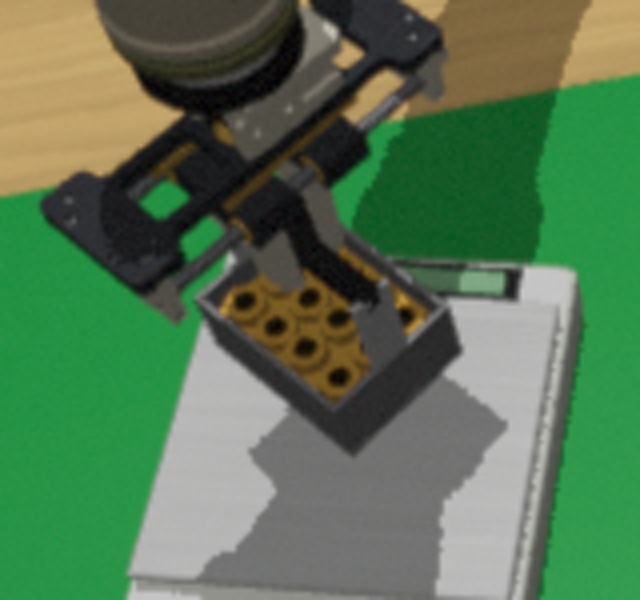

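View pics/top_over.png

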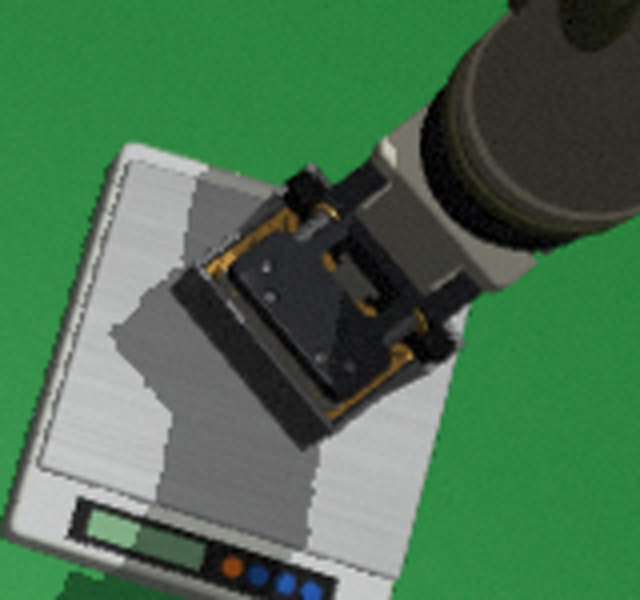

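The caddy hangs level over the pan, and both cameras agree it needs to go about 12 mm further towards -y. I correct that and lower to about 10 mm above the pan.

>>> carry_out(targets=[{"translation": [-2, 2, 3], "dr": [0, 0, 0], "jaw": 0}, {"translation": [-4, 4, 9], "dr": [0, 0, 0], "jaw": 0}, {"translation": [-6, 6, 18], "dr": [0, 0, 0], "jaw": 0}, {"translation": [-8, 8, 28], "dr": [0, 0, 0], "jaw": 0}, {"translation": [-8, 9, 38], "dr": [0, 0, 0], "jaw": 0}, {"translation": [-8, 9, 48], "dr": [0, 0, 0], "jaw": 0}, {"translation": [-8, 9, 58], "dr": [0, 0, 0], "jaw": 0}, {"translation": [-8, 9, 67], "dr": [0, 0, 0], "jaw": 0}, {"translation": [-8, 9, 75], "dr": [0, 0, 0], "jaw": 0}, {"translation": [-8, 9, 80], "dr": [0, 0, 0], "jaw": 0}, {"translation": [-8, 9, 83], "dr": [0, 0, 0], "jaw": 0}, {"translation": [-8, 9, 84], "dr": [0, 0, 0], "jaw": 0}])

```text
time_s: 12.17
ee_pos: [0.533, -0.2401, 0.1712]
tool_rot: [-2.982, -0.987, 0.001]
ft_force: [-0.4, 0.2, -5.4]
width: 0.146
```

>>> carry_out(targets=[{"translation": [0, 0, 1], "dr": [0, 0, 0], "jaw": 0}, {"translation": [0, 0, 2], "dr": [0, 0, 0], "jaw": 0}, {"translation": [0, 0, 3], "dr": [0, 0, 0], "jaw": 0}, {"translation": [0, 0, 4], "dr": [0, 0, 0], "jaw": 0}, {"translation": [0, 0, 5], "dr": [0, 0, 0], "jaw": 0}, {"translation": [0, 0, 6], "dr": [0, 0, 0], "jaw": 0}, {"translation": [0, 0, 7], "dr": [0, 0, 0], "jaw": 0}, {"translation": [0, 0, 7], "dr": [0, 0, 0], "jaw": 0}, {"translation": [0, 0, 7], "dr": [0, 0, 0], "jaw": 0}])

```text
time_s: 12.92
ee_pos: [0.533, -0.2402, 0.1646]
tool_rot: [-2.983, -0.987, 0.0]
ft_force: [-0.1, -0.8, -5.2]
width: 0.151
```

```bash
python3 mv.py .533 -.239 .161 36.6; python3 chk.py low
```

```text
t 12.9167 pos [ 0.533  -0.2402  0.1646] yaw 36.6 tilt 0.01 -> [ 0.7 -1.   3.6] [-0.0001  0.0001  0.0001] F [-0.1 -0.8 -5.2] q [ 0.41  0.5  -0.12  1.97  0.09  0.67 -0.7 ] w 0.15133114045304985
top 533 ((532.4080200195312, -238.36366271972656), (109.97332763671875, 85.385009765625), 36.69587707519531) tcp [ 0.533  -0.2402  0.1646] min z near [0.074 0.102 0.508]
scene 1311 ((535.07421875, -240.8460235595703), (111.07234191894531, 84.80000305175781), 36.56806182861328) tcp [ 0.533  -0.2402  0.1646] min z near [0.074 0.118 0.517]
```

View pics/scene_low.png

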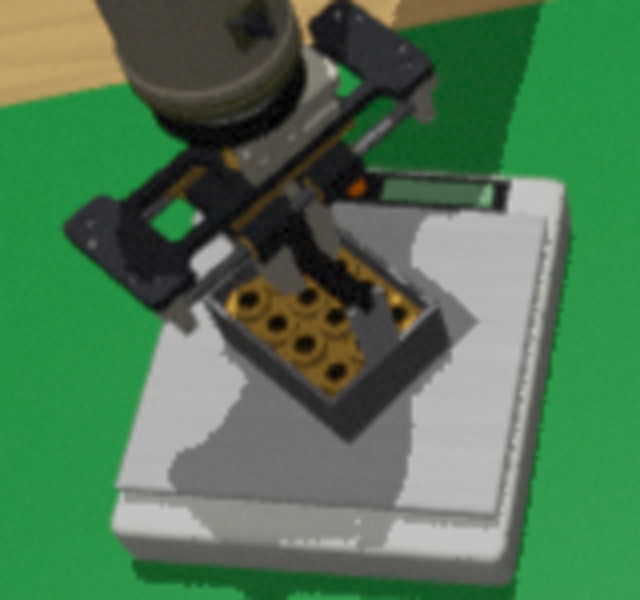

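The caddy is centred on the pan within about 2 mm and some 3 mm above it. I lower it to contact.

>>> carry_out(targets=[{"translation": [0, 0, 0.7], "dr": [0, 0, 0], "jaw": 0}, {"translation": [0, 0, 1.4], "dr": [0, 0, 0], "jaw": 0}, {"translation": [0, 0, 2.1], "dr": [0, 0, 0], "jaw": 0}, {"translation": [0, 0, 2.8], "dr": [0, 0, 0], "jaw": 0}, {"translation": [0, 0, 2.8], "dr": [0, 0, 0], "jaw": 0}, {"translation": [0, 0, 2.8], "dr": [0, 0, 0], "jaw": 0}])

```text
time_s: 13.52
ee_pos: [0.533, -0.2403, 0.1618]
tool_rot: [-2.983, -0.986, 0.0]
ft_force: [-1.0, 0.3, -5.7]
width: 0.146
```

>>> carry_out(targets=[{"translation": [0, 0, 0.4], "dr": [0, 0, 0], "jaw": 0}, {"translation": [0, 0, 0.8], "dr": [0, 0, 0], "jaw": 0}, {"translation": [0, 0, 0.8], "dr": [0, 0, 0], "jaw": 0}, {"translation": [0, 0, 0.8], "dr": [0, 0, 0], "jaw": 0}])

```text
time_s: 13.85
ee_pos: [0.533, -0.2403, 0.1611]
tool_rot: [-2.983, -0.986, 0.0]
ft_force: [-0.4, -0.0, -5.2]
width: 0.149
```

>>> carry_out(targets=[{"translation": [0, 0, 0.4], "dr": [0, 0, 0], "jaw": 0}, {"translation": [0, 0, 0.8], "dr": [0, 0, 0], "jaw": 0}, {"translation": [0, 0, 0.8], "dr": [0, 0, 0], "jaw": 0}, {"translation": [0, 0, 0.8], "dr": [0, 0, 0], "jaw": 0}])

```text
time_s: 14.18
ee_pos: [0.5332, -0.2403, 0.1606]
tool_rot: [2.982, 0.986, 0.0]
ft_force: [-0.8, 0.7, -1.0]
width: 0.148
```

Contact: the load has dropped from 5.4 N to 1 N. I release.

>>> carry_out(targets=[{"translation": [0, 0, 0.2], "dr": [0, 0, 0], "jaw": 18}, {"translation": [0, 0, 0.2], "dr": [0, 0, 0], "jaw": 25}, {"translation": [0, 0, 0.2], "dr": [0, 0, 0], "jaw": 40}, {"translation": [0, 0, 0.2], "dr": [0, 0, 0], "jaw": 60}, {"translation": [0, 0, 0.2], "dr": [0, 0, 0], "jaw": 60}, {"translation": [0, 0, 0.2], "dr": [0, 0, 0], "jaw": 60}, {"translation": [0, 0, 0.2], "dr": [0, 0, 0], "jaw": 60}, {"translation": [0, 0, 0.2], "dr": [0, 0, 0], "jaw": 60}])

```text
time_s: 14.85
ee_pos: [0.5331, -0.2403, 0.1601]
tool_rot: [2.983, 0.987, -0.0]
ft_force: [0.3, -0.3, -0.0]
width: 0.592
```

```bash
python3 mv.py .533 -.239 .161 36.6; python3 chk.py rel
```

```text
t 14.85 pos [ 0.5331 -0.2403  0.1601] yaw 36.6 tilt 0.0 -> [ 0.7 -1.1 -0.9] [0.     0.     0.0001] F [ 0.3 -0.3 -0. ] q [ 0.41  0.51 -0.11  1.98  0.09  0.66 -0.7 ] w 0.5920050007371991
top 469 ((532.6909790039062, -238.73434448242188), (109.9966812133789, 85.22335052490234), 36.370296478271484) tcp [ 0.5331 -0.2403  0.1601] min z near [0.074 0.096 0.503]
scene 1314 ((534.7479858398438, -240.5928955078125), (111.24960327148438, 85.47673034667969), 36.50302505493164) tcp [ 0.5331 -0.2403  0.1601] min z near [0.074 0.114 0.512]
```

View pics/scene_rel.png

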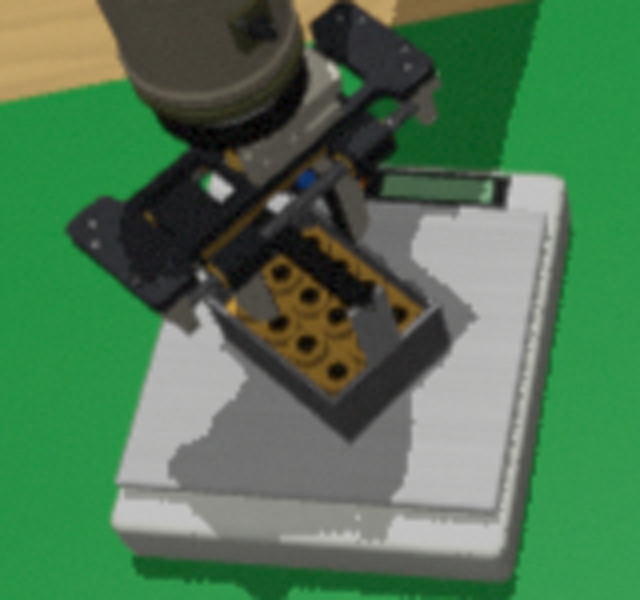

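The fingers are open on both sides of the bar and the caddy is standing on the pan. I back straight up.

>>> carry_out(targets=[{"translation": [0, 0, -3], "dr": [0, 0, 0], "jaw": 60}, {"translation": [0, 0, -9], "dr": [0, 0, 0], "jaw": 60}, {"translation": [0, 0, -18], "dr": [0, 0, 0], "jaw": 60}, {"translation": [0, 0, -30], "dr": [0, 0, 0], "jaw": 60}, {"translation": [0, 0, -45], "dr": [0, 0, 0], "jaw": 60}, {"translation": [0, 0, -60], "dr": [0, 0, 0], "jaw": 60}, {"translation": [0, 0, -80], "dr": [0, 0, 0], "jaw": 60}, {"translation": [0, 0, -100], "dr": [0, 0, 0], "jaw": 60}, {"translation": [0, 0, -115], "dr": [0, 0, 0], "jaw": 60}, {"translation": [0, 0, -125], "dr": [0, 0, 0], "jaw": 60}, {"translation": [0, 0, -130], "dr": [0, 0, 0], "jaw": 60}, {"translation": [0, 0, -130], "dr": [0, 0, 0], "jaw": 60}])

```text
time_s: 15.95
ee_pos: [0.5334, -0.2404, 0.2914]
tool_rot: [2.982, 0.986, 0.002]
ft_force: [0.8, -0.5, 0.1]
width: 0.599
```

```bash
python3 mv.py .533 -.239 .29 36.6
python3 - <<'E'
from h import *
from cell import *
for c in ("top","scene"):
    p=snapshot(c);W=cloud(p);w=W[~np.isnan(W[...,0])]
    k=w[np.hypot(w[:,0]-.533,w[:,1]+.239)<.08]
    for lo,hi in((.095,.135),(.165,.198)):
        b=k[(k[:,2]>lo)&(k[:,2]<hi)];print(c,len(b),rect(b[:,:2]),np.percentile(b[:,2],[50,95]).round(4))
    for n,(x,y) in dict(steel=(.4915,.2075),red=(.5105,.002)).items():
        k=w[np.hypot(w[:,0]-x,w[:,1]-y)<.085];b=k[(k[:,2]>.02)&(k[:,2]<.06)];print(c,n,rect(b[:,:2]))
    cv2.imwrite(f"pics/{c}_end.png",p["image"])
E
```

```text
t 15.95 pos [ 0.5334 -0.2404  0.2914] yaw 36.6 tilt 0.11 -> [ 0.5 -1.4  1.4] [ 0.0017 -0.001  -0.0001] F [ 0.8 -0.5  0.1] q [ 0.42  0.36 -0.13  1.84  0.05  0.95 -0.66] w 0.5992679008196755
top 1382 ((532.4898071289062, -238.34706115722656), (109.78173065185547, 84.62352752685547), 36.41721725463867) [0.1159 0.1251]
top 247 ((532.2836303710938, -237.9656982421875), (109.8294677734375, 24.855337142944336), 35.21846389770508) [0.185  0.1888]
top steel ((491.0689392089844, 208.80599975585938), (84.74763488769531, 110.01653289794922), 50.35261154174805)
top red ((510.0284729003906, 2.9350547790527344), (83.92929077148438, 110.46871185302734), 66.82743072509766)
scene 1511 ((534.2979736328125, -241.44093322753906), (113.87152099609375, 85.40190124511719), 36.355140686035156) [0.1167 0.1264]
scene 411 ((534.2666625976562, -241.45657348632812), (113.69254302978516, 24.398298263549805), 36.814781188964844) [0.1868 0.19  ]
scene steel ((492.708984375, 206.36463928222656), (84.66813659667969, 113.80860900878906), 50.786468505859375)
scene red ((511.11224365234375, 0.7296524047851562), (84.49816131591797, 114.52075958251953), 66.59181213378906)
```

View pics/scene_end.png

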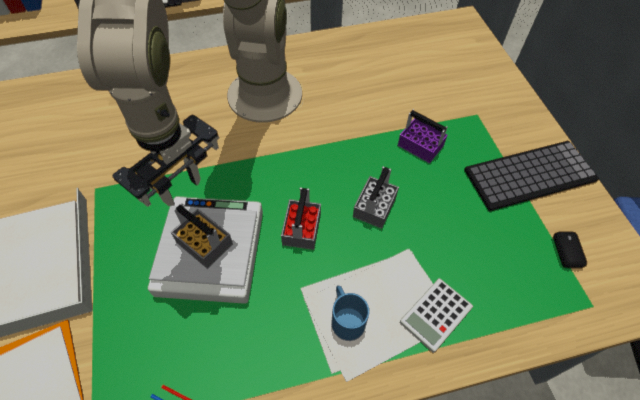

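The brass caddy stands upright on the pan at (203,238), with the gripper well clear above it. The steel caddy (377,200) and red caddy (301,222) have not moved, and neither has the purple one (423,135).

```bash
python3 -c "
from cell import *
print(sign_off())"
```

```text
the job is handed in; nothing more can be done
None
```

I gripped the brass caddy by its black bar at 40 N, lifted it and carried it level over the bystanders. I lowered it onto the weighing pan until the load at the wrist fell from 5.4 N to about 1 N. Then I let go, backed straight up 130 mm and handed the job in at about 16 s of the 38 s allowed.

**Placing:** both cameras put the caddy's centre within about 2 mm of the pan's centre. Its grip bar tops out at 0.189 to 0.190 m, which is where it should be with the caddy standing on the pan.

**Bystanders:** the steel and red caddies measured within 0.3 mm of where they started, and the purple look-alike looks unmoved in the picture.

**Disagreements:** the top and scene cameras differ by 2–3 mm on absolute positions, about what the calibration allows. In the top view the network ranked the purple look-alike first as the brass caddy. I chose by colour and confirmed it in a close crop. No check failed, and the hand-in reported no verdict.

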